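# Push the bread pan lids home

## Task

Two lidded bread pans stand on the counter with a loaf in each, and both sliding lids have been left part-way open. With the fingertips, push each lid along its pan until it is fully home, so that the bread does not dry out. Leave the pans standing where they are, lift nothing, disturb nothing else, and finish clear of everything.

Things in the scene. Friction and masses are not known exactly. Their poses are not given: they have to be found in the camera images.
- pan_a: one of two alike lidded sandwich-loaf pans of bare metal, the one whose lid is open towards the robot's left: a straight-sided box 200 mm long, 106 mm wide and 110 mm high holding a loaf, standing loose on the counter, about 1.4 kg in all. Origin: centre of its underside; x along its length, towards the end at which its lid slides off (roughly +y of the room); y across; z up. It may stand in the nearer or the farther row
- pan_b: one of two alike lidded sandwich-loaf pans of bare metal, the one whose lid is open towards the robot's right: a straight-sided box 200 mm long, 106 mm wide and 110 mm high holding a loaf, standing loose on the counter, about 1.4 kg in all. Origin: centre of its underside; x along its length, towards the end at which its lid slides off (roughly -y of the room); y across; z up. It may stand in the nearer or the farther row
- pan_a_lid (a joint): how far the flat sliding lid of pan_a is open, in m: 0 = fully home (its turned-down end against the pan's end wall), larger = slid along the pan's +x past its end; it stays where it is left; rubbing resistance about 1.6 N plus 6 N per m/s. The lid is 206 mm long and 116 mm wide, its top 114 mm above the counter (raised ribs 1 mm more), and travels at most 130 mm
- pan_b_lid (a joint): how far the flat sliding lid of pan_b is open, in m: 0 = fully home (its turned-down end against the pan's end wall), larger = slid along the pan's +x past its end; it stays where it is left; rubbing resistance about 1.6 N plus 6 N per m/s. The lid is 206 mm long and 116 mm wide, its top 114 mm above the counter (raised ribs 1 mm more), and travels at most 130 mm
- pan_a_lid_end (a point): point on the outer face of the turned-down end of the lid of pan_a, at mid-width and half-way down: the flat upright face to push on, 116 mm wide and 17 mm high (97 to 114 mm above the counter), looking along the pan's +x; it moves with the lid and has the pan's axes. Closed, it stands 106 mm from the pan's origin along the pan's x
- pan_b_lid_end (a point): point on the outer face of the turned-down end of the lid of pan_b, at mid-width and half-way down: the flat upright face to push on, 116 mm wide and 17 mm high (97 to 114 mm above the counter), looking along the pan's +x; it moves with the lid and has the pan's axes. Closed, it stands 106 mm from the pan's origin along the pan's x
- jar_1: tallest closed clear jar, 88 mm across and 150 mm high with a wooden stopper lid, on the turntable (280 mm across, its plate 19 mm above the counter, at the left); leave alone. Origin: centre of its underside
- jar_2: middle closed clear jar, 80 mm across and 125 mm high, on the turntable; leave alone. Origin: centre of its underside
- jar_3: shortest closed clear jar, 88 mm across and 105 mm high, on the turntable; leave alone. Origin: centre of its underside
- silicone_lid: green silicone jar lid lying on the counter left of the pans, 92 mm across, 24 mm high with its knob; leave alone. Origin: centre of its underside
- spoon: wooden stirring spoon about 285 mm long lying on the counter left of the pans, bowl end 54 mm wide towards its +x, 13 mm high; leave alone. Origin: underside, 8 mm from mid-length towards the bowl
- measuring_cup: steel measuring cup 74 mm across and 46 mm high, flat handle reaching 127 mm from its centre towards its -x, right of the pans; leave alone. Origin: centre of its underside
- open_pan: ordinary open loaf pan of thin aluminium, no lid, 225 mm by 115 mm and 64 mm high, at the right; leave alone. Origin: centre of its underside, x along its length
Things that resemble listed ones, but are neither listed nor needed, are in the scene too. What is shaped like the pan_b but red is not meant.

How it is judged:
By the outcome, as a careful person would: the job done as asked, in the order asked, and still so for the second after the job is handed in, with the robot touching nothing.
It also fails if it takes over 48 s, if anything falls off the work surface, if the arm or the gripper's body presses on something with over 40 N, if the wrist force passes 120 N, or if a joint passes its speed limit or range.

## Robot

A 6-joint arm with a two-finger parallel gripper is mounted at the origin on the work surface. World frame = base frame: x ahead of the robot, y to its left, z up, the work surface at z = 0. Lengths are in m, angles in rad, forces in N, time in s.
With the tool pointing down it reaches from about 0.3 to 0.875 m from the base axis. Payload 6.4 kg.
Tool frame: the origin (TCP) lies midway between the tips of the shut fingers; the grasp point (between the pads) lies 19 mm behind it; x points along the fingers, z is the direction in which the jaws open and shut, and the axes are right-handed (so a half turn about x gives the same grasp; the last joint's range is limited). The gripper opens to 85 mm and grips with 20 to 120 N. Pads are 22 mm wide; open, the fingers measure 114 mm over their backs; the gripper's body (76 mm by 85 mm) begins 54 mm behind the grasp point. The pads swing forward as they close: fully open they stand 13 mm farther back than shut.
Start: joints at [-1.307, 0.181, 1.607, -0, 1.354, -0.206], TCP at [0.26, -0.513, 0.231] pointing down, gripper open.
Joint ranges: [-2.99, 2.99], [-0.89, 2.07], [0.3, 2.58], [-1.14, 4.28], [0, 2.63], [-3.12, 3.12]. Speed limits (rad/s): [2.57, 2.57, 3.01, 3.14, 3.14, 3.14].

## Interface

Orientations are given as [roll, pitch, yaw] about the fixed x, y, z axes, in that order (R = Rz(yaw) Ry(pitch) Rx(roll)).
In Python, from station import * gives the robot as it stands.
- The arm moves only by the tool jog_arm, never from a script. Its argument "increments" is a list of rows, each an object of numbers: "dx", "dy", "dz": the shift along the tool's x, y, z in mm; "ax", "ay", "az": the turn, a rotation vector about the tool's x, y, z in degrees; "fingers": the closure, from -1 (fully open) to 1 (shut), so that 0 is half open. A call has exactly 8 rows; each row is the pose to reach, as a shift and turn from the pose commanded when the call began, along the tool's axes at that moment; what a row does not reach only later rows make up. A row lasts 1/12 s, in which the tool goes at most 41.7 mm and 7.16 degrees, less where a joint would pass 70% of its speed; a pose out of reach is approached as far as the arm can. A call with a gripper value outside its range is refused whole. The fingers move at their own pace and stop on an object; "force" is the grip in N (left out, the last holds). Time passes only in rows, so rows that repeat a pose let the fingers close, or fill a call up. It gives the time, the measured TCP pose, the force and the opening at its end, in the units of the state.
- observe(): the state, without advancing time (a new reading comes with each control period).
- grab_frame(name): name is "side" or "top" or "wrist"; returns a dict with "pixels" (384x512x3 uint8, red, green, blue), "range_z" (384x512 float32, m along the optical axis (not along the pixel's ray), 0 where there is no reading), "fx", "fy", "cx", "cy" (pixels), "distortion" ([k1, k2, p1, p2, k3] as OpenCV has them; the pictures are not rectified), "rvec" (rotation vector, rad) and "tvec" (3), from world to camera coordinates, as OpenCV has them. Camera axes: x right, y down, z forward; pixel columns grow to the right and rows downward; lengths in m; the calibration is good to about 2 mm. A picture is of the moment at which its call begins.
- sign_off(): hands the job in, once; it reports no verdict.
The state is a dict: "clock": time; "q": joint angles; "joint_velocities": joint speeds; "tau": joint torques, N m; "tcp_pos": TCP position; "orientation": TCP orientation; "wrist_force": force on the tool from outside, world axes, zero at the start; "moment": the same for the moment, N m; "opening": finger opening in m.
Only numpy, scipy, OpenCV 4.12 (cv2) and the standard library are available. Lean on these libraries where they do the work, as an engineer would, in place of code of your own. Each camera call takes 0.05 s, during which the arm holds its last target.

## Working session

There is one attempt and no reset: what is moved stays moved. The work goes in short steps, Python scripts to look and compute and a tool call to move; the robot and the scene stay as the last step left them, time stands still between calls to the robot, and variables do not carry over. Pictures are saved under pics/ and viewed, and the job is handed in when it is done.

Besides the shell and the picture viewer there is one more tool, called after "Emit:" as name([rows], argument=value, ...), one row to a line, values as JSON. jog_arm: Moves the arm, as the interface text tells. Its arguments: {"type":"object","properties":{"increments":{"type":"array","items":{"type":"object","properties":{"dx":{"type":"number"},"dy":{"type":"number"},"dz":{"type":"number"},"ax":{"type":"number"},"ay":{"type":"number"},"az":{"type":"number"},"fingers":{"type":"number"}}}},"force":{"type":"number"}},"required":["increments"]}

```bash
ls; mkdir -p pics; python3 - <<'E'
from station import *
import cv2,pickle
s=observe(); print(s)
for n in("top","side"):
    f=grab_frame(n); pickle.dump(f,open(f"pics/{n}0.pkl","wb"))
    cv2.imwrite(f"pics/{n}0.png",cv2.resize(f["pixels"][:,:,::-1],(800,600)))
    print(n,f["fx"],f["cx"],f["rvec"],f["tvec"],f["distortion"])
E
```

```text
pics
{'clock': 0.0, 'q': array([-1.30728407e+00,  1.81570799e-01,  1.60800506e+00,  5.24850703e-06,
        1.35378045e+00, -2.06283566e-01]), 'joint_velocities': array([-0.00037507, -0.00071757,  0.00114289,  0.00017471,  0.00247705,
        0.00037211]), 'tau': array([ 6.00812405e-05, -4.44866717e+01, -3.51335478e+01, -3.48846379e-04,
        9.30892158e-03,  2.21051175e-05]), 'tcp_pos': array([ 0.26018487, -0.51215231,  0.23036884]), 'orientation': array([2.9324041 , 1.56903267, 1.83140246]), 'wrist_force': array([ 1.25199491, -0.99786779, -0.37819969]), 'moment': array([ 0.00453408, -0.00361326, -0.0622059 ]), 'opening': 0.08556481715845002}
top 430.8542976941778 254.01646455070932 [ 2.13536535 -2.19414179  0.116048  ] [0.06963585 0.44530397 1.60314254] [-0.07978546  0.          0.          0.          0.        ]
side 480.7222895049842 257.7313988655816 [ 0.06731507 -2.9371331   1.10793098] [0.41656001 0.06484726 1.69829033] [-0.10968393  0.          0.          0.          0.        ]
```

View pics/top0.png

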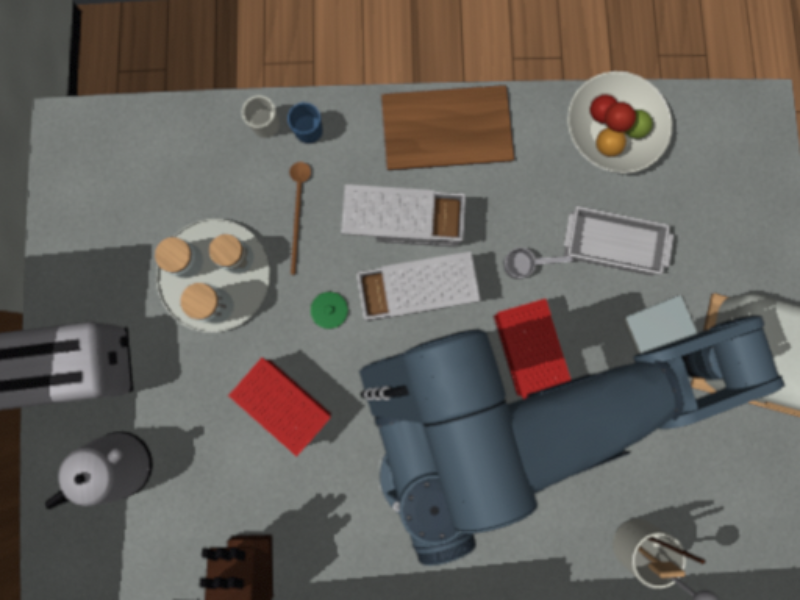

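View pics/side0.png

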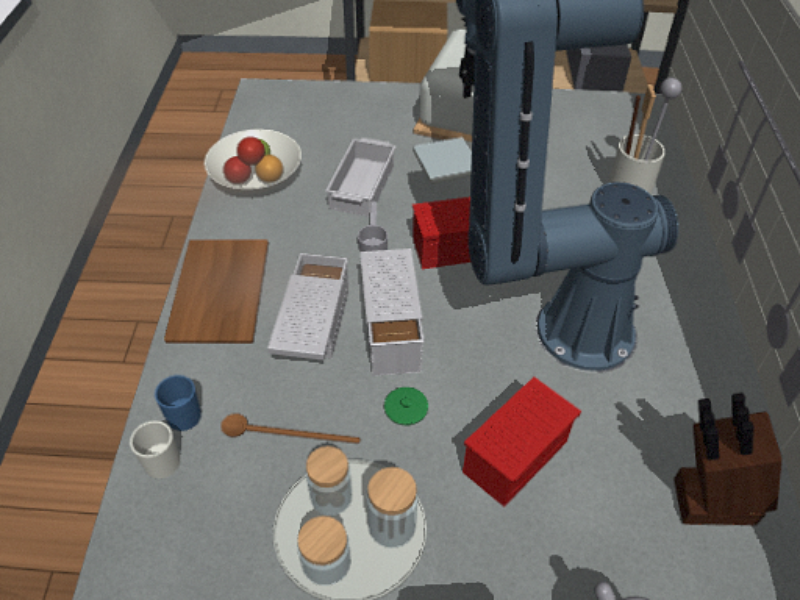

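The far metal pan (top image, about 403,212) has its loaf exposed at the right and its lid shifted left, so it is pan_a. The near metal pan (about 420,286) is exposed at the left and its lid is shifted right, so it is pan_b. The two red boxes are decoys. Next I'll measure the two pans.

```bash
cat > h.py <<'E'
import cv2,numpy as np,pickle
def cloud(f):
    h,w=f["range_z"].shape
    K=np.array([[f["fx"],0,f["cx"]],[0,f["fy"],f["cy"]],[0,0,1.]])
    g=np.stack(np.meshgrid(np.arange(w),np.arange(h)),-1).reshape(-1,1,2).astype(np.float64)
    n=cv2.undistortPoints(g,K,np.array(f["distortion"])).reshape(h,w,2)
    R=cv2.Rodrigues(np.array(f["rvec"]))[0]; t=np.array(f["tvec"])
    rays=np.concatenate([n,np.ones((h,w,1))],-1)@R   # world dirs
    C=-R.T@t
    P=C+rays*f["range_z"][...,None]
    return P,rays,C
def onplane(rays,C,z): return C+rays*((z-C[2])/rays[...,2])[...,None]
E
python3 - <<'E'
from h import *
for n in("top","side"):
    f=pickle.load(open(f"pics/{n}0.pkl","rb")); P,r,C=cloud(f)
    z=P[...,2]; m=(f["range_z"]>0)&(P[...,0]>.25)&(P[...,0]<.8)&(np.abs(P[...,1])<.22)
    print(n,"C",C)
    px=f["pixels"].astype(int); grey=(px.max(2)-px.min(2)<40)
    mk=(m&grey&(z>.106)&(z<.122)).astype(np.uint8)
    k,lab,st,ce=cv2.connectedComponentsWithStats(mk)
    for i in range(1,k):
        if st[i,4]<300: continue
        q=lab==i
        W=onplane(r,C,.114)[q][:,:2].astype(np.float32)
        print(st[i],"z",np.median(z[q]),"rect",cv2.minAreaRect(W),"\n",cv2.boxPoints(cv2.minAreaRect(W)).round(4).tolist())
    vis=cv2.resize(f["pixels"][:,:,::-1],None,fx=3,fy=3,interpolation=cv2.INTER_CUBIC)
    c=cv2.findContours(cv2.resize(mk,None,fx=3,fy=3,interpolation=0),cv2.RETR_EXTERNAL,cv2.CHAIN_APPROX_NONE)[0]
    cv2.drawContours(vis,c,-1,(0,255,0),1)
    y0,x0=(330,550) if n=="top" else (400,450)
    cv2.imwrite(f"pics/{n}_crop.png",vis[y0:y0+350,x0:x0+480])
E
```

```text
top C [0.27079145 0.05764572 1.6421205 ]
[ 219  118   63   36 1785] z 0.11404373514948563 rect ((0.6155409812927246, 0.06769181787967682), (0.2194932997226715, 0.11804969608783722), 84.5315933227539) 
 [[0.5462999939918518, -0.03590000048279762], [0.6638000011444092, -0.047200001776218414], [0.6848000288009644, 0.1712999939918518], [0.5672000050544739, 0.1826000064611435]]
[ 233  161   74   43 1843] z 0.1140801441337651 rect ((0.44295817613601685, 0.002499222755432129), (0.11657464504241943, 0.2457268238067627), 8.464357376098633) 
 [[0.36719998717308044, 0.11540000140666962], [0.4034000039100647, -0.12759999930858612], [0.5187000036239624, -0.1103999987244606], [0.48249998688697815, 0.13259999454021454]]
side C [0.39030915 1.08938401 1.31256188]
[ 230  159   40   59 1566] z 0.1130444401108801 rect ((0.4458889365196228, 0.004521369934082031), (0.1158846840262413, 0.25585731863975525), 8.305421829223633) 
 [[0.3700999915599823, 0.12269999831914902], [0.40700000524520874, -0.13040000200271606], [0.5217000246047974, -0.1137000024318695], [0.4846999943256378, 0.13950000703334808]]
[ 172  162   47   67 1775] z 0.11273129732386389 rect ((0.6162326335906982, 0.04456667602062225), (0.28341153264045715, 0.11819414049386978), 84.58429718017578) 
 [[0.5440000295639038, -0.0908999964594841], [0.6617000102996826, -0.10209999978542328], [0.6883999705314636, 0.1800999939441681], [0.5708000063896179, 0.19120000302791595]]
```

View pics/top_crop.png

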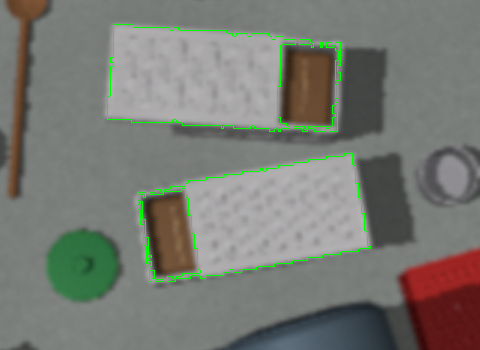

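View pics/side_crop.png

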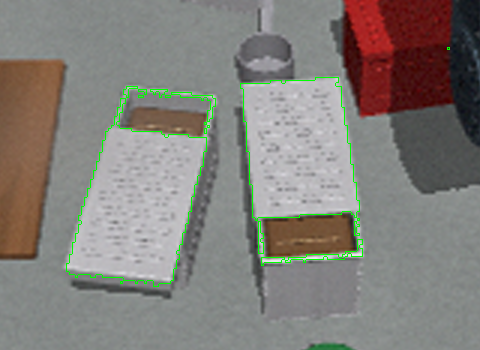

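```bash
python3 - <<'E'
from h import *
pts={"top":((550,330),{"a":[(113,25),(107,119),(341,43),(336,131)],"b":[(354,153),(370,247),(137,193),(152,281)]}),
"side":((450,400),{"a":[(67,269),(173,284),(127,88),(216,97)],"b":[(341,77),(243,84),(361,257),(261,263)]})}
for n,(o,d) in pts.items():
    f=pickle.load(open(f"pics/{n}0.pkl","rb")); 
    K=np.array([[f["fx"],0,f["cx"]],[0,f["fy"],f["cy"]],[0,0,1.]])
    R=cv2.Rodrigues(np.array(f["rvec"]))[0]; C=-R.T@np.array(f["tvec"])
    for k,p in d.items():
        u=(np.array(p,float)+o+.5)/3-.5
        nn=cv2.undistortPoints(u[:,None],K,np.array(f["distortion"])).reshape(-1,2)
        r=np.c_[nn,np.ones(4)]@R
        W=np.array([onplane(r[i],C,.114 if i<2 else .110) for i in range(4)])
        e=W[:2].mean(0);c=W[2:].mean(0);v=(e-c)[:2];L=np.linalg.norm(v)
        print(n,k,W[:,:2].round(4).tolist(),"end",e[:2].round(4),"far",c[:2].round(4),"ang",np.degrees(np.arctan2(v[1],v[0])),"open",L-.206,
          "endedge ang",np.degrees(np.arctan2(*(W[1]-W[0])[[1,0]])))
# wrist/tool axes
from station import observe
from scipy.spatial.transform import Rotation as Ro
s=observe();print(Ro.from_euler('xyz',s['orientation']).as_matrix().round(3))
E
```

```text
top a [[0.6832, 0.1723], [0.5676, 0.1815], [0.6543, -0.1036], [0.5461, -0.0933]] end [0.6254 0.1769] far [ 0.6002 -0.0985] ang 84.77109978801808 open 0.07049994027621628 endedge ang 175.45019347397377
top b [[0.5181, -0.1135], [0.4047, -0.1281], [0.4774, 0.1474], [0.3716, 0.1318]] end [ 0.4614 -0.1208] far [0.4245 0.1396] ang -81.94157067750109 open 0.05703354734020419 endedge ang -172.66098955410942
side a [[0.6821, 0.1723], [0.5685, 0.186], [0.655, -0.1022], [0.549, -0.0928]] end [0.6253 0.1791] far [ 0.602  -0.0975] ang 85.17712616381293 open 0.07157361808407511 endedge ang 173.12563853199183
side b [[0.4039, -0.1299], [0.5187, -0.1119], [0.3737, 0.1368], [0.4792, 0.1503]] end [ 0.4613 -0.1209] far [0.4265 0.1436] ang -82.50230575954457 open 0.06076143343218013 endedge ang 8.884477586573341
[[-0.     0.892  0.453]
 [ 0.002  0.453 -0.892]
 [-1.     0.    -0.002]]
```

```bash
cat >> h.py <<'E'
from scipy.spatial.transform import Rotation as Ro
def delta(s,tgt,zdir):
    """tool-axis shift mm + turn deg to reach tgt with tool x down, tool z along zdir angle(deg)"""
    R=Ro.from_euler('xyz',s['orientation']).as_matrix()
    a=np.radians(zdir); z=np.array([np.cos(a),np.sin(a),0]); x=np.array([0,0,-1.]); y=np.cross(z,x)
    T=np.stack([x,y,z],1)
    return ((R.T@(np.array(tgt)-s['tcp_pos']))*1000).round(1), np.degrees(Ro.from_matrix(R.T@T).as_rotvec()).round(2)
E
python3 - <<'E'
from h import *
from station import observe
s=observe()
print(delta(s,(.4685,-.172,.23),-81.8))
f=pickle.load(open("pics/top0.pkl","rb")); P,r,C=cloud(f)
px=f["pixels"].astype(int); red=(px[...,0]>90)&(px[...,1]<50)
for lo,hi in((.03,.2),):
  q=red&(P[...,2]>lo)&(P[...,1]<0)&(P[...,0]>.2)&(P[...,0]<.55); print("red",P[q].min(0),P[q].max(0), P[q][P[q][:,0].argmax()])
q=(P[...,2]>.015)&(P[...,2]<.3)&(P[...,0]>.38)&(P[...,0]<.6)&(P[...,1]<-.135)&(P[...,1]>-.3);print("cup",P[q].min(0),P[q].max(0))
q=(P[...,2]>.008)&(P[...,2]<.3)&(P[...,0]>.5)&(P[...,0]<.72)&(P[...,1]>.19)&(P[...,1]<.33);print("left",P[q].min(0),P[q].max(0))
E
```

```text
(array([   0.9,  339.8, -209. ]), array([18.72, -0.09, -0.  ]))
red [ 0.20005984 -0.32877429  0.03247135] [ 0.40138891 -0.11634613  0.69611329] [ 0.40138891 -0.2756839   0.10505497]
cup [ 0.38000192 -0.2994798   0.01541198] [ 0.53634448 -0.18726005  0.12465399]
left [0.50224147 0.19100527 0.00806801] [0.71958916 0.32816134 0.02577534]
```

Emit:
jog_arm([
  {"dy": 15, "dz": -9, "ax": 2, "fingers": 1},
  {"dy": 40, "dz": -25, "ax": 5, "fingers": 1},
  {"dy": 70, "dz": -43, "ax": 8, "fingers": 1},
  {"dy": 100, "dz": -61, "ax": 11, "fingers": 1},
  {"dy": 130, "dz": -80, "ax": 14, "fingers": 1},
  {"dy": 160, "dz": -98, "ax": 17, "fingers": 1},
  {"dy": 190, "dz": -116, "ax": 18.7, "fingers": 1},
  {"dy": 215, "dz": -132, "ax": 18.7, "fingers": 1},
], force=60)

```text
schema error: expected keys dx, dy, dz, ax, ay, az, fingers
```

```bash
python3 - <<'E'
from h import *
from station import observe
s=observe();print(delta(s,(.4685,-.172,.23),-81.8),s['wrist_force'],s['opening'])
E
```

```text
(array([   0.9,  339.8, -209. ]), array([18.72, -0.09, -0.  ])) [ 0.08704986  0.34857563 -0.16319138] 0.0855857826091259
```

All keys are required in every row.

Emit:
jog_arm([
  {"dx": 0, "dy": 15, "dz": -9, "ax": 2, "ay": 0, "az": 0, "fingers": 1},
  {"dx": 0, "dy": 40, "dz": -25, "ax": 5, "ay": 0, "az": 0, "fingers": 1},
  {"dx": 0, "dy": 70, "dz": -43, "ax": 8, "ay": 0, "az": 0, "fingers": 1},
  {"dx": 0, "dy": 100, "dz": -61, "ax": 11, "ay": 0, "az": 0, "fingers": 1},
  {"dx": 0, "dy": 130, "dz": -80, "ax": 14, "ay": 0, "az": 0, "fingers": 1},
  {"dx": 0, "dy": 160, "dz": -98, "ax": 17, "ay": 0, "az": 0, "fingers": 1},
  {"dx": 0, "dy": 190, "dz": -116, "ax": 18.7, "ay": 0, "az": 0, "fingers": 1},
  {"dx": 0, "dy": 215, "dz": -132, "ax": 18.7, "ay": 0, "az": 0, "fingers": 1},
], force=60)

```text
clock: 0.77
tcp_pos: [0.393, -0.2955, 0.231]
orientation: [-3.132, 1.57, 1.722]
wrist_force: [0.1, 0.2, 0.4]
opening: 0.0
```

```bash
python3 - <<'E'
from h import *
from station import observe
s=observe();print(s['clock'],s['tcp_pos'],delta(s,(.4685,-.172,.23),-81.8),s['wrist_force'],s['opening'])
E
```

```text
0.7667 [ 0.39295036 -0.29546825  0.2309797 ] (array([   1.1,   92.3, -111.5]), array([-0.06, -0.04,  0.  ])) [0.13627146 0.17473654 0.42605273] 3.238019914560395e-05
```

Emit:
jog_arm([
  {"dx": 0, "dy": 12, "dz": -15, "ax": 0, "ay": 0, "az": 0, "fingers": 1},
  {"dx": 0, "dy": 34, "dz": -42, "ax": 0, "ay": 0, "az": 0, "fingers": 1},
  {"dx": 0, "dy": 58, "dz": -70, "ax": 0, "ay": 0, "az": 0, "fingers": 1},
  {"dx": 0, "dy": 80, "dz": -97, "ax": 0, "ay": 0, "az": 0, "fingers": 1},
  {"dx": 10, "dy": 92, "dz": -111, "ax": 0, "ay": 0, "az": 0, "fingers": 1},
  {"dx": 45, "dy": 92, "dz": -111, "ax": 0, "ay": 0, "az": 0, "fingers": 1},
  {"dx": 80, "dy": 92, "dz": -111, "ax": 0, "ay": 0, "az": 0, "fingers": 1},
  {"dx": 100, "dy": 92, "dz": -111, "ax": 0, "ay": 0, "az": 0, "fingers": 1},
])

```text
clock: 1.43
tcp_pos: [0.4659, -0.1728, 0.1278]
orientation: [-2.303, 1.567, 2.554]
wrist_force: [-0.8, 0.1, -0.5]
opening: -0.0001
```

```bash
python3 - <<'E'
from h import *
from station import *
f=grab_frame("side");pickle.dump(f,open("pics/side1.pkl","wb"))
v=cv2.resize(f["pixels"][:,:,::-1],None,fx=3,fy=3,interpolation=cv2.INTER_CUBIC)
cv2.imwrite("pics/side1.png",v[200:800,400:1200])
f=grab_frame("wrist");cv2.imwrite("pics/wrist1.png",f["pixels"][:,:,::-1])
s=observe();print(s['clock'],s['tcp_pos'],delta(s,(.4685,-.172,.095),-81.8),s['wrist_force'],s['opening'])
E
```

```text
1.5333 [ 0.46452977 -0.17244081  0.12713011] (array([32.1,  4.2,  0.3]), array([ 0.04, -0.34,  0.38])) [-0.1176888   0.10644033  0.92731524] 0.000484707082067983
```

View pics/side1.png

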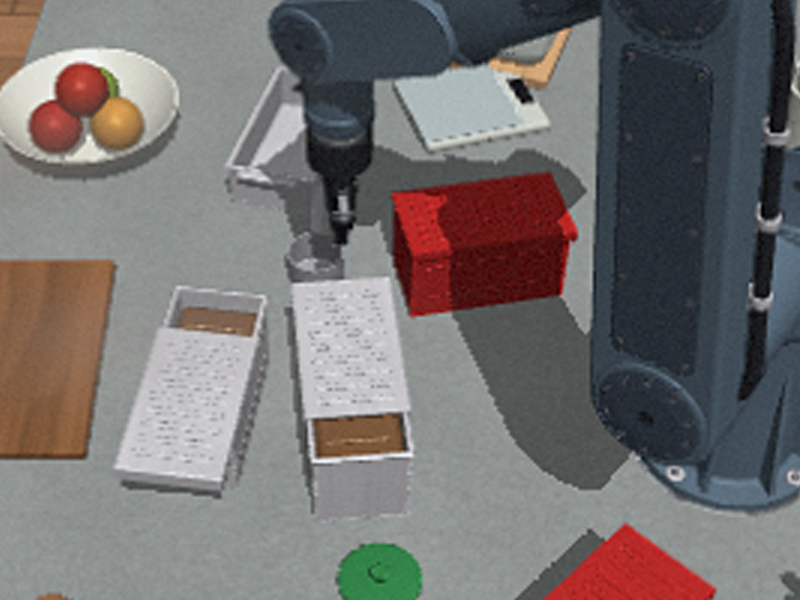

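View pics/wrist1.png

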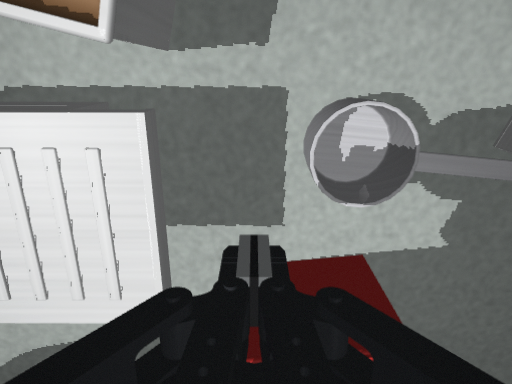

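Emit:
jog_arm([
  {"dx": 10, "dy": 1, "dz": 0, "ax": 0, "ay": 0, "az": 0, "fingers": 1},
  {"dx": 24, "dy": 3, "dz": 0, "ax": 0, "ay": 0, "az": 0, "fingers": 1},
  {"dx": 32, "dy": 3, "dz": 0, "ax": 0, "ay": 0, "az": 0, "fingers": 1},
  {"dx": 33, "dy": 3, "dz": -5, "ax": 0, "ay": 0, "az": 0, "fingers": 1},
  {"dx": 33, "dy": 3, "dz": -13, "ax": 0, "ay": 0, "az": 0, "fingers": 1},
  {"dx": 33, "dy": 3, "dz": -21, "ax": 0, "ay": 0, "az": 0, "fingers": 1},
  {"dx": 33, "dy": 3, "dz": -27, "ax": 0, "ay": 0, "az": 0, "fingers": 1},
  {"dx": 33, "dy": 3, "dz": -30, "ax": 0, "ay": 0, "az": 0, "fingers": 1},
])

```text
clock: 2.2
tcp_pos: [0.4663, -0.1435, 0.099]
orientation: [1.057, 1.57, -0.369]
wrist_force: [-0.7, 0.1, -1.4]
opening: -0.0001
```

```bash
python3 - <<'E'
from h import *
from station import *
f=grab_frame("wrist");cv2.imwrite("pics/wrist2.png",f["pixels"][:,:,::-1])
s=observe();print(s['clock'],s['tcp_pos'],delta(s,(.455,-.0624,.095),-81.8),s['wrist_force'],s['opening'])
E
```

```text
2.25 [ 0.46621017 -0.1432992   0.09886757] (array([  3.8,   0.6, -81.7]), array([ 0.08,  0.01, -0.04])) [0.81723802 0.66976999 0.36425956] 0.00027031749162378433
```

View pics/wrist2.png

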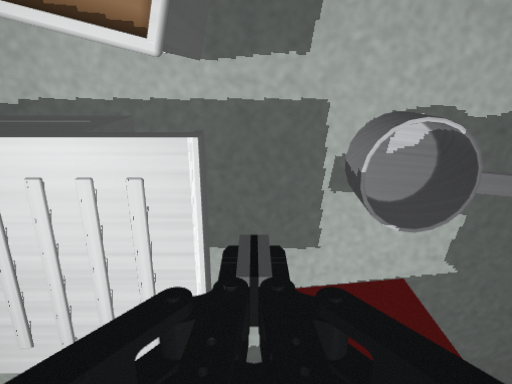

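Emit:
jog_arm([
  {"dx": 3, "dy": 0, "dz": -4, "ax": 0, "ay": 0, "az": 0, "fingers": 1},
  {"dx": 3, "dy": 0, "dz": -10, "ax": 0, "ay": 0, "az": 0, "fingers": 1},
  {"dx": 3, "dy": 0, "dz": -17, "ax": 0, "ay": 0, "az": 0, "fingers": 1},
  {"dx": 3, "dy": 0, "dz": -24, "ax": 0, "ay": 0, "az": 0, "fingers": 1},
  {"dx": 3, "dy": 0, "dz": -31, "ax": 0, "ay": 0, "az": 0, "fingers": 1},
  {"dx": 3, "dy": 0, "dz": -37, "ax": 0, "ay": 0, "az": 0, "fingers": 1},
  {"dx": 3, "dy": 0, "dz": -43, "ax": 0, "ay": 0, "az": 0, "fingers": 1},
  {"dx": 3, "dy": 0, "dz": -47, "ax": 0, "ay": 0, "az": 0, "fingers": 1},
])

```text
clock: 2.92
tcp_pos: [0.4593, -0.0972, 0.0953]
orientation: [2.251, 1.571, 0.824]
wrist_force: [1.0, -1.2, -1.4]
opening: 0.0001
```

```bash
cat > look.py <<'E'
from h import *
from station import *
import sys
def look(tag,box,tgt,zd,wr=True):
    f=grab_frame("side");pickle.dump(f,open(f"pics/side{tag}.pkl","wb"))
    v=cv2.resize(f["pixels"][:,:,::-1],None,fx=4,fy=4,interpolation=cv2.INTER_CUBIC)
    x,y=box;v=v[y:y+400,x:x+400]
    if wr:
        w=grab_frame("wrist");w=w["pixels"][:,:,::-1]
        v=np.hstack([v,cv2.resize(w,(400,300))[:,:] if 0 else cv2.copyMakeBorder(cv2.resize(w,(400,300)),0,100,0,0,0)])
    cv2.imwrite(f"pics/look{tag}.png",v)
    s=observe();print(s['clock'],s['tcp_pos'],delta(s,tgt,zd),s['wrist_force'])
E
python3 -c "
from look import *
look('3',(850,600),(.455,-.0624,.095),-81.8)"
```

```text
3.0167 [ 0.4591152  -0.09705914  0.09524157] (array([  0.3,   0.9, -34.9]), array([ 0.07, -0.04,  0.03])) [-0.97910755 -0.86126424 -0.00477299]
```

View pics/look3.png

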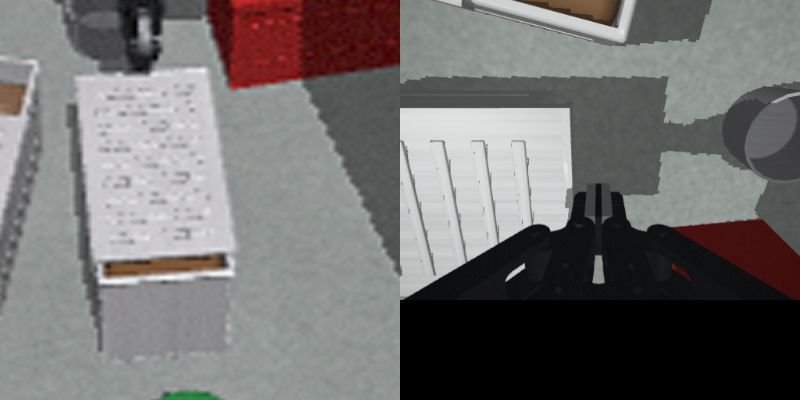

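Emit:
jog_arm([
  {"dx": 0, "dy": 0, "dz": -2, "ax": 0, "ay": 0, "az": 0, "fingers": 1},
  {"dx": 0, "dy": 0, "dz": -4, "ax": 0, "ay": 0, "az": 0, "fingers": 1},
  {"dx": 0, "dy": 0, "dz": -6, "ax": 0, "ay": 0, "az": 0, "fingers": 1},
  {"dx": 0, "dy": 0, "dz": -8, "ax": 0, "ay": 0, "az": 0, "fingers": 1},
  {"dx": 0, "dy": 0, "dz": -10, "ax": 0, "ay": 0, "az": 0, "fingers": 1},
  {"dx": 0, "dy": 0, "dz": -12, "ax": 0, "ay": 0, "az": 0, "fingers": 1},
  {"dx": 0, "dy": 0, "dz": -13, "ax": 0, "ay": 0, "az": 0, "fingers": 1},
  {"dx": 0, "dy": 0, "dz": -14, "ax": 0, "ay": 0, "az": 0, "fingers": 1},
])

```text
clock: 3.68
tcp_pos: [0.4573, -0.0841, 0.0953]
orientation: [-1.733, 1.571, 3.123]
wrist_force: [-1.6, -1.9, -0.0]
opening: 0.0002
```

```bash
python3 -c "
from look import *
look('4',(850,600),(.455,-.0624,.095),-81.8)"
```

```text
3.7833 [ 0.45734408 -0.0838862   0.09524777] (array([  0.3,   0.8, -21.6]), array([ 0.03, -0.02,  0.01])) [-0.51311455 -0.2786413   0.33580883]
```

View pics/look4.png

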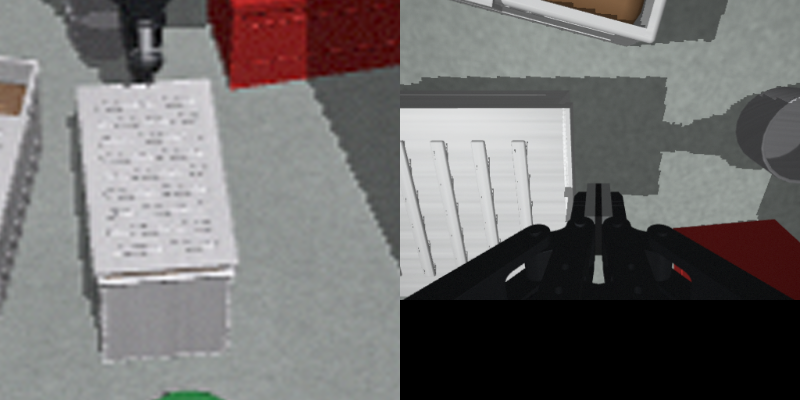

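Emit:
jog_arm([
  {"dx": 0, "dy": 0, "dz": -1, "ax": 0, "ay": 0, "az": 0, "fingers": 1},
  {"dx": 0, "dy": 0, "dz": -2, "ax": 0, "ay": 0, "az": 0, "fingers": 1},
  {"dx": 0, "dy": 0, "dz": -3, "ax": 0, "ay": 0, "az": 0, "fingers": 1},
  {"dx": 0, "dy": 0, "dz": -4, "ax": 0, "ay": 0, "az": 0, "fingers": 1},
  {"dx": 0, "dy": 0, "dz": -4.5, "ax": 0, "ay": 0, "az": 0, "fingers": 1},
  {"dx": 0, "dy": 0, "dz": -5, "ax": 0, "ay": 0, "az": 0, "fingers": 1},
  {"dx": 0, "dy": 0, "dz": -5, "ax": 0, "ay": 0, "az": 0, "fingers": 1},
  {"dx": 0, "dy": 0, "dz": -5, "ax": 0, "ay": 0, "az": 0, "fingers": 1},
])

```text
clock: 4.45
tcp_pos: [0.4567, -0.0791, 0.0953]
orientation: [-2.994, 1.571, 1.862]
wrist_force: [-0.2, -0.9, 0.7]
opening: 0.0001
```

```bash
python3 -c "
from look import *
look('5',(850,600),(.455,-.0624,.095),-81.8,False)
F=[]
for i in range(4): grab_frame('top');F.append(observe()['wrist_force'])
print(np.mean(F,0),np.std(F,0))
a=[cv2.resize(pickle.load(open(f'pics/side{t}.pkl','rb'))['pixels'][205:250,230:280,::-1],None,fx=5.3,fy=8,interpolation=cv2.INTER_CUBIC) for t in (0,4,5)]
cv2.imwrite('pics/cmp5.png',np.hstack(a))"
```

```text
4.5 [ 0.45667189 -0.07907842  0.09524108] (array([  0.2,   0.7, -16.7]), array([ 0.02, -0.02,  0.  ])) [-0.68474354 -1.25208314  1.13460555]
[-0.12959516 -0.42266725  0.16131023] [0.19693575 0.33322949 0.45557485]
```

View pics/cmp5.png

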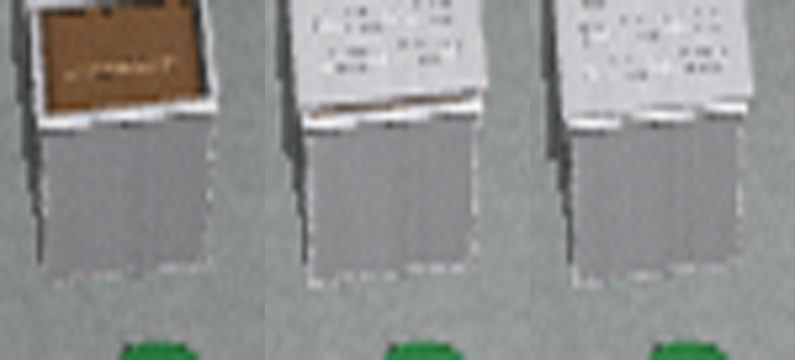

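Emit:
jog_arm([
  {"dx": 0, "dy": 0, "dz": -0.5, "ax": 0, "ay": 0, "az": 0, "fingers": 1},
  {"dx": 0, "dy": 0, "dz": -1, "ax": 0, "ay": 0, "az": 0, "fingers": 1},
  {"dx": 0, "dy": 0, "dz": -1.5, "ax": 0, "ay": 0, "az": 0, "fingers": 1},
  {"dx": 0, "dy": 0, "dz": -2, "ax": 0, "ay": 0, "az": 0, "fingers": 1},
  {"dx": 0, "dy": 0, "dz": -2, "ax": 0, "ay": 0, "az": 0, "fingers": 1},
  {"dx": 0, "dy": 0, "dz": -2, "ax": 0, "ay": 0, "az": 0, "fingers": 1},
  {"dx": 0, "dy": 0, "dz": -2, "ax": 0, "ay": 0, "az": 0, "fingers": 1},
  {"dx": 0, "dy": 0, "dz": -2, "ax": 0, "ay": 0, "az": 0, "fingers": 1},
])

```text
clock: 5.37
tcp_pos: [0.4565, -0.0778, 0.0953]
orientation: [0.161, 1.57, -1.266]
wrist_force: [-0.8, -4.9, -1.0]
opening: -0.0002
```

```bash
cat > ff.py <<'E'
from look import *
def ff(tag,zd,push,ref=('0','5'),crop=(205,250,230,280)):
    F=[]
    for i in range(4):
        f=grab_frame('side');F.append(observe()['wrist_force'])
    pickle.dump(f,open(f"pics/side{tag}.pkl","wb"))
    F=np.array(F);a=np.radians(push);s=observe()
    print(s['clock'],s['tcp_pos'].round(4),"push",-(F[:,:2]@[np.cos(a),np.sin(a)]).mean().round(2),F.mean(0).round(2))
    y0,y1,x0,x1=crop
    A=[cv2.resize(pickle.load(open(f'pics/side{t}.pkl','rb'))['pixels'][y0:y1,x0:x1,::-1],None,fx=5.3,fy=8,interpolation=cv2.INTER_CUBIC) for t in ref+(tag,)]
    cv2.imwrite(f'pics/cmp{tag}.png',np.hstack(A))
E
python3 -c "
from ff import *
ff('6',0,98.2)"
```

```text
5.5667 [ 0.4566 -0.0778  0.0953] push 5.0 [-0.34 -5.1  -1.7 ]
```

View pics/cmp6.png

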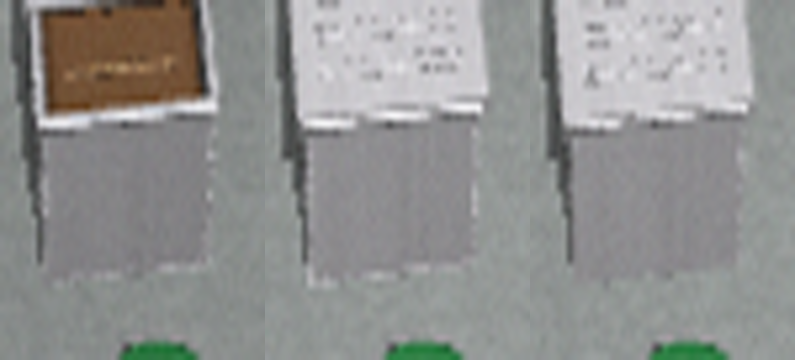

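Pan_b's lid has stopped: the force holds at 5 N, above the lid's rubbing resistance, and the finger stopped short of its target. Backing off and moving on to pan_a.

Emit:
jog_arm([
  {"dx": 0, "dy": 0, "dz": 5, "ax": 0, "ay": 0, "az": 0, "fingers": 1},
  {"dx": 0, "dy": 0, "dz": 15, "ax": 0, "ay": 0, "az": 0, "fingers": 1},
  {"dx": 0, "dy": 0, "dz": 25, "ax": 0, "ay": 0, "az": 0, "fingers": 1},
  {"dx": -5, "dy": 0, "dz": 30, "ax": 0, "ay": 0, "az": 0, "fingers": 1},
  {"dx": -25, "dy": 0, "dz": 30, "ax": 0, "ay": 0, "az": 0, "fingers": 1},
  {"dx": -55, "dy": 0, "dz": 30, "ax": 0, "ay": 0, "az": 0, "fingers": 1},
  {"dx": -80, "dy": 0, "dz": 30, "ax": 0, "ay": 0, "az": 0, "fingers": 1},
  {"dx": -90, "dy": 0, "dz": 30, "ax": 0, "ay": 0, "az": 0, "fingers": 1},
])

```text
clock: 6.23
tcp_pos: [0.4626, -0.1084, 0.1892]
orientation: [1.006, 1.565, -0.422]
wrist_force: [1.2, -1.4, 0.1]
opening: 0.0
```

```bash
python3 -c "
from ff import *
ff('7',0,98.2,('6',))
s=observe();print(delta(s,(.630,.229,.185),-95.2))"
```

```text
6.4333 [ 0.4603 -0.1069  0.1844] push -0.16 [-0.14  0.14  0.37]
(array([  -0.5,  215.9, -308.3]), array([13.4 , -0.03,  0.04]))
```

View pics/cmp7.png

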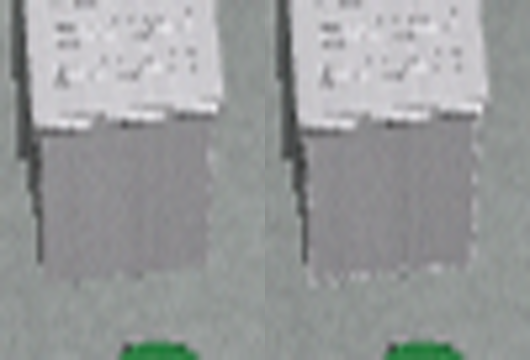

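Emit:
jog_arm([
  {"dx": 0, "dy": 7, "dz": -10, "ax": 1, "ay": 0, "az": 0, "fingers": 1},
  {"dx": 0, "dy": 21, "dz": -30, "ax": 3, "ay": 0, "az": 0, "fingers": 1},
  {"dx": 0, "dy": 40, "dz": -57, "ax": 5, "ay": 0, "az": 0, "fingers": 1},
  {"dx": 0, "dy": 60, "dz": -85, "ax": 7, "ay": 0, "az": 0, "fingers": 1},
  {"dx": 0, "dy": 80, "dz": -114, "ax": 9, "ay": 0, "az": 0, "fingers": 1},
  {"dx": 0, "dy": 100, "dz": -143, "ax": 11, "ay": 0, "az": 0, "fingers": 1},
  {"dx": 0, "dy": 120, "dz": -171, "ax": 13, "ay": 0, "az": 0, "fingers": 1},
  {"dx": 0, "dy": 140, "dz": -200, "ax": 13.4, "ay": 0, "az": 0, "fingers": 1},
])

```text
clock: 7.1
tcp_pos: [0.5699, 0.1126, 0.1826]
orientation: [-1.475, 1.567, -3.138]
wrist_force: [0.3, -0.2, -0.3]
opening: 0.0001
```

```bash
python3 -c "
from look import *
s=observe();print(s['tcp_pos'],delta(s,(.630,.229,.185),-95.2))"
```

```text
[0.56989373 0.11259766 0.18261711] (array([  -2.6,   49.1, -121.4]), array([-0.09,  0.02,  0.23]))
```

Emit:
jog_arm([
  {"dx": 0, "dy": 10, "dz": -25, "ax": 0, "ay": 0, "az": 0, "fingers": 1},
  {"dx": 0, "dy": 22, "dz": -55, "ax": 0, "ay": 0, "az": 0, "fingers": 1},
  {"dx": 0, "dy": 34, "dz": -85, "ax": 0, "ay": 0, "az": 0, "fingers": 1},
  {"dx": 0, "dy": 44, "dz": -110, "ax": 0, "ay": 0, "az": 0, "fingers": 1},
  {"dx": 0, "dy": 49, "dz": -121, "ax": 0, "ay": 0, "az": 0, "fingers": 1},
  {"dx": 15, "dy": 49, "dz": -121, "ax": 0, "ay": 0, "az": 0, "fingers": 1},
  {"dx": 40, "dy": 49, "dz": -121, "ax": 0, "ay": 0, "az": 0, "fingers": 1},
  {"dx": 55, "dy": 49, "dz": -121, "ax": 0, "ay": 0, "az": 0, "fingers": 1},
])

```text
clock: 7.77
tcp_pos: [0.6282, 0.2272, 0.1253]
orientation: [-1.314, 1.565, -2.974]
wrist_force: [-1.4, -0.6, -0.8]
opening: 0.0001
```

```bash
python3 -c "
from look import *
look('8',(600,600),(.6254,.178,.095),-95.2)"
```

```text
7.8667 [0.62641991 0.22645334 0.12366094] (array([28.8,  3.7, 48.3]), array([0.03, 0.16, 0.61])) [-0.65699971  0.33267713 -0.50741584]
```

View pics/look8.png

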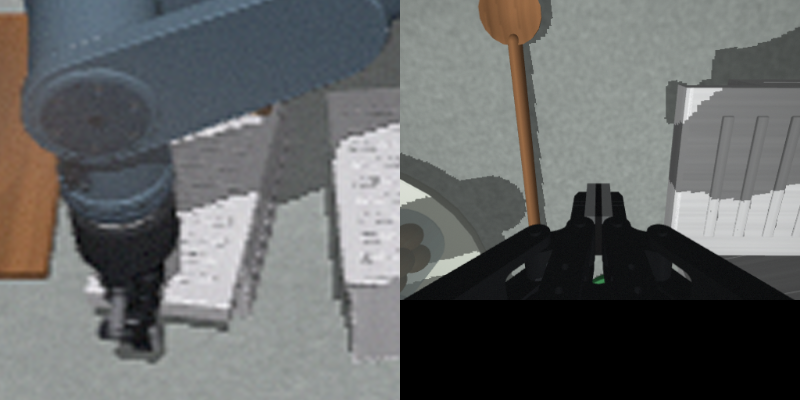

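Emit:
jog_arm([
  {"dx": 10, "dy": 1, "dz": 0, "ax": 0, "ay": 0, "az": 0, "fingers": 1},
  {"dx": 22, "dy": 3, "dz": 0, "ax": 0, "ay": 0, "az": 0, "fingers": 1},
  {"dx": 28, "dy": 3, "dz": 0, "ax": 0, "ay": 0, "az": 0, "fingers": 1},
  {"dx": 29, "dy": 3, "dz": 4, "ax": 0, "ay": 0, "az": 0, "fingers": 1},
  {"dx": 29, "dy": 3, "dz": 11, "ax": 0, "ay": 0, "az": 0, "fingers": 1},
  {"dx": 29, "dy": 3, "dz": 18, "ax": 0, "ay": 0, "az": 0, "fingers": 1},
  {"dx": 29, "dy": 3, "dz": 23, "ax": 0, "ay": 0, "az": 0, "fingers": 1},
  {"dx": 29, "dy": 3, "dz": 26, "ax": 0, "ay": 0, "az": 0, "fingers": 1},
])

```text
clock: 8.53
tcp_pos: [0.6315, 0.1998, 0.1021]
orientation: [1.66, 1.57, -0.002]
wrist_force: [0.1, 0.1, 0.2]
opening: 0.0
```

```bash
python3 -c "
from look import *
look('9',(600,600),(.621,.1226,.095),-95.2)"
```

```text
8.6333 [0.63143375 0.20007189 0.10194993] (array([ 6.9, -3.3, 78.1]), array([-0.05, -0.01, -0.05])) [ 0.53135476 -0.44602048  0.48456513]
```

View pics/look9.png

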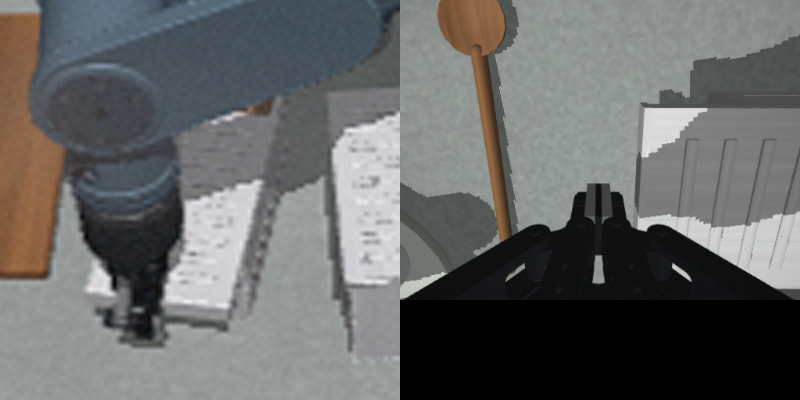

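Emit:
jog_arm([
  {"dx": 5, "dy": -2, "dz": 0, "ax": 0, "ay": 0, "az": 0, "fingers": 1},
  {"dx": 6, "dy": -3, "dz": 4, "ax": 0, "ay": 0, "az": 0, "fingers": 1},
  {"dx": 6, "dy": -3, "dz": 9, "ax": 0, "ay": 0, "az": 0, "fingers": 1},
  {"dx": 6, "dy": -3, "dz": 15, "ax": 0, "ay": 0, "az": 0, "fingers": 1},
  {"dx": 6, "dy": -3, "dz": 21, "ax": 0, "ay": 0, "az": 0, "fingers": 1},
  {"dx": 6, "dy": -3, "dz": 27, "ax": 0, "ay": 0, "az": 0, "fingers": 1},
  {"dx": 6, "dy": -3, "dz": 33, "ax": 0, "ay": 0, "az": 0, "fingers": 1},
  {"dx": 6, "dy": -3, "dz": 38, "ax": 0, "ay": 0, "az": 0, "fingers": 1},
])

```text
clock: 9.3
tcp_pos: [0.6245, 0.1626, 0.0952]
orientation: [-1.714, 1.57, 2.907]
wrist_force: [-0.6, 2.0, -0.6]
opening: 0.0
```

```bash
python3 -c "
from look import *
look('10',(600,600),(.621,.1226,.095),-95.2)"
```

```text
9.4 [0.62485367 0.16208277 0.09544301] (array([ 0.5, -0.2, 39.7]), array([-0.04,  0.03, -0.02])) [-0.14632684  0.4454714   0.66868573]
```

View pics/look10.png

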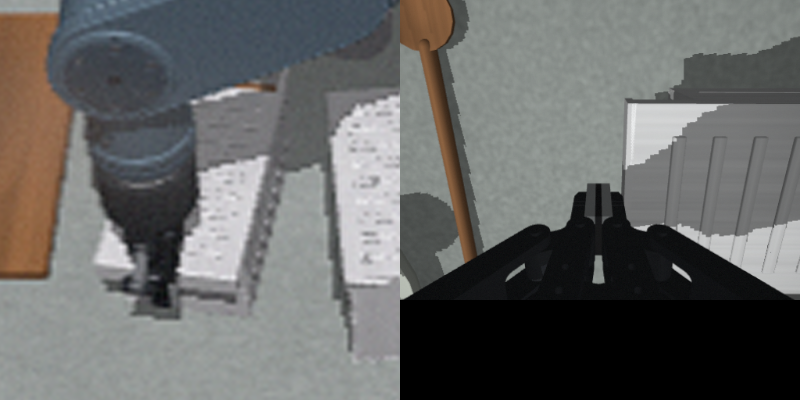

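Emit:
jog_arm([
  {"dx": 0, "dy": 0, "dz": 3, "ax": 0, "ay": 0, "az": 0, "fingers": 1},
  {"dx": 0, "dy": 0, "dz": 7, "ax": 0, "ay": 0, "az": 0, "fingers": 1},
  {"dx": 0, "dy": 0, "dz": 12, "ax": 0, "ay": 0, "az": 0, "fingers": 1},
  {"dx": 0, "dy": 0, "dz": 17, "ax": 0, "ay": 0, "az": 0, "fingers": 1},
  {"dx": 0, "dy": 0, "dz": 21, "ax": 0, "ay": 0, "az": 0, "fingers": 1},
  {"dx": 0, "dy": 0, "dz": 25, "ax": 0, "ay": 0, "az": 0, "fingers": 1},
  {"dx": 0, "dy": 0, "dz": 28, "ax": 0, "ay": 0, "az": 0, "fingers": 1},
  {"dx": 0, "dy": 0, "dz": 30, "ax": 0, "ay": 0, "az": 0, "fingers": 1},
])

```text
clock: 10.07
tcp_pos: [0.6221, 0.133, 0.0955]
orientation: [1.564, 1.57, -0.098]
wrist_force: [0.8, 1.3, 1.4]
opening: -0.0001
```

```bash
python3 -c "
from look import *
look('11',(600,520),(.621,.1226,.095),-95.2)
f=grab_frame('top');cv2.imwrite('pics/top11.png',cv2.resize(f['pixels'][100:220,200:330,::-1],None,fx=5,fy=5,interpolation=2))"
```

```text
10.1667 [0.62185266 0.13285033 0.09525872] (array([ 0.3,  0.1, 10.3]), array([-0.01,  0.03,  0.01])) [ 0.66466853 -0.13361675 -0.3120328 ]
```

View pics/look11.png

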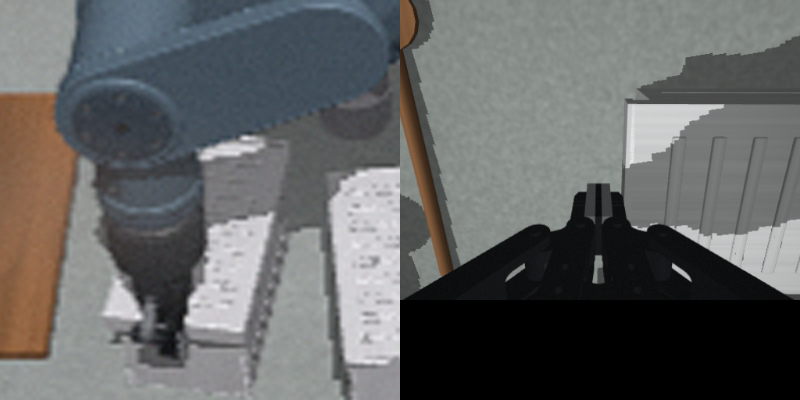

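View pics/top11.png

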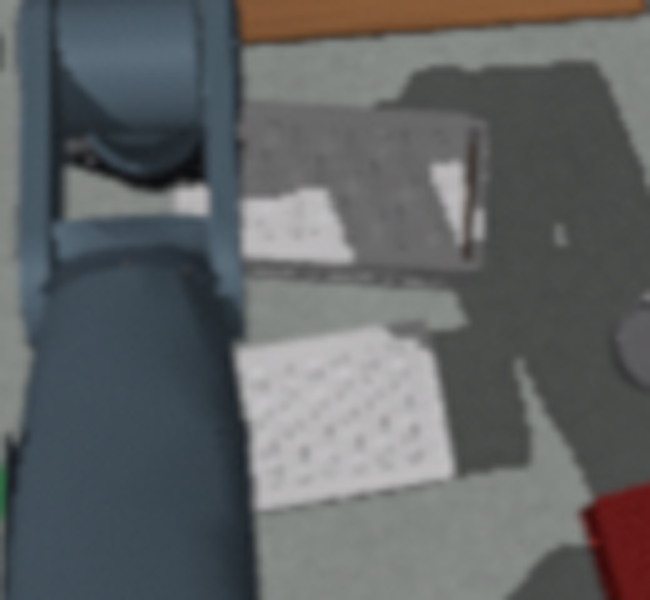

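Emit:
jog_arm([
  {"dx": 0, "dy": 0, "dz": 1, "ax": 0, "ay": 0, "az": 0, "fingers": 1},
  {"dx": 0, "dy": 0, "dz": 2, "ax": 0, "ay": 0, "az": 0, "fingers": 1},
  {"dx": 0, "dy": 0, "dz": 3, "ax": 0, "ay": 0, "az": 0, "fingers": 1},
  {"dx": 0, "dy": 0, "dz": 4, "ax": 0, "ay": 0, "az": 0, "fingers": 1},
  {"dx": 0, "dy": 0, "dz": 5, "ax": 0, "ay": 0, "az": 0, "fingers": 1},
  {"dx": 0, "dy": 0, "dz": 6, "ax": 0, "ay": 0, "az": 0, "fingers": 1},
  {"dx": 0, "dy": 0, "dz": 6.5, "ax": 0, "ay": 0, "az": 0, "fingers": 1},
  {"dx": 0, "dy": 0, "dz": 6.5, "ax": 0, "ay": 0, "az": 0, "fingers": 1},
])

```text
clock: 10.88
tcp_pos: [0.6211, 0.1269, 0.0951]
orientation: [-1.323, 1.57, -2.984]
wrist_force: [0.1, 0.4, -0.2]
opening: -0.0002
```

```bash
python3 -c "
from ff import *
ff('12',0,-95.2,('11',),(205,250,175,225))
f=grab_frame('top');cv2.imwrite('pics/top12.png',cv2.resize(f['pixels'][110:170,250:310,::-1],None,fx=8,fy=8,interpolation=2))"
```

```text
11.0833 [0.6215 0.1268 0.0953] push 0.4 [-0.49  0.45 -0.35]
```

View pics/top12.png

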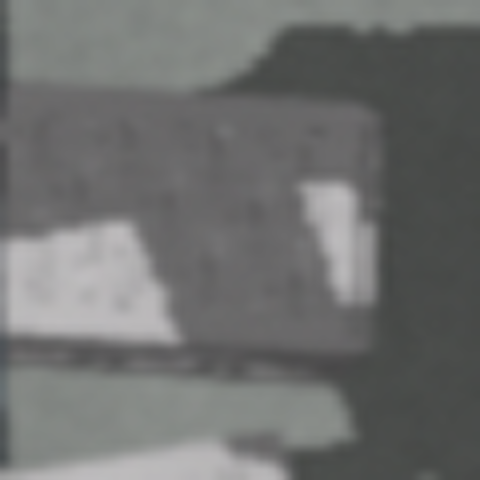

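Pan_a has about 4 mm left. I'll step on gently.

Emit:
jog_arm([
  {"dx": 0, "dy": 0, "dz": 0.5, "ax": 0, "ay": 0, "az": 0, "fingers": 1},
  {"dx": 0, "dy": 0, "dz": 1, "ax": 0, "ay": 0, "az": 0, "fingers": 1},
  {"dx": 0, "dy": 0, "dz": 1.5, "ax": 0, "ay": 0, "az": 0, "fingers": 1},
  {"dx": 0, "dy": 0, "dz": 2, "ax": 0, "ay": 0, "az": 0, "fingers": 1},
  {"dx": 0, "dy": 0, "dz": 2, "ax": 0, "ay": 0, "az": 0, "fingers": 1},
  {"dx": 0, "dy": 0, "dz": 2, "ax": 0, "ay": 0, "az": 0, "fingers": 1},
  {"dx": 0, "dy": 0, "dz": 2, "ax": 0, "ay": 0, "az": 0, "fingers": 1},
  {"dx": 0, "dy": 0, "dz": 2, "ax": 0, "ay": 0, "az": 0, "fingers": 1},
])

```text
clock: 11.8
tcp_pos: [0.6213, 0.125, 0.0954]
orientation: [1.34, 1.571, -0.321]
wrist_force: [0.6, 0.6, -0.4]
opening: 0.0002
```

```bash
python3 -c "
from ff import *
ff('13',0,-95.2,('11',),(205,250,175,225))"
```

```text
12.0 [0.6212 0.125  0.0954] push 1.54 [0.4  1.51 0.32]
```

Emit:
jog_arm([
  {"dx": 0, "dy": 0, "dz": 0.5, "ax": 0, "ay": 0, "az": 0, "fingers": 1},
  {"dx": 0, "dy": 0, "dz": 1, "ax": 0, "ay": 0, "az": 0, "fingers": 1},
  {"dx": 0, "dy": 0, "dz": 1.5, "ax": 0, "ay": 0, "az": 0, "fingers": 1},
  {"dx": 0, "dy": 0, "dz": 1.5, "ax": 0, "ay": 0, "az": 0, "fingers": 1},
  {"dx": 0, "dy": 0, "dz": 1.5, "ax": 0, "ay": 0, "az": 0, "fingers": 1},
  {"dx": 0, "dy": 0, "dz": 1.5, "ax": 0, "ay": 0, "az": 0, "fingers": 1},
  {"dx": 0, "dy": 0, "dz": 1.5, "ax": 0, "ay": 0, "az": 0, "fingers": 1},
  {"dx": 0, "dy": 0, "dz": 1.5, "ax": 0, "ay": 0, "az": 0, "fingers": 1},
])

```text
clock: 12.67
tcp_pos: [0.621, 0.1235, 0.0953]
orientation: [0.502, 1.571, -1.159]
wrist_force: [1.3, 1.4, 0.6]
opening: 0.0001
```

```bash
python3 -c "
from ff import *
ff('14',0,-95.2,('11',),(205,250,175,225))"
```

```text
12.8667 [0.621  0.1235 0.0953] push 1.03 [0.83 0.96 0.69]
```

Emit:
jog_arm([
  {"dx": 0, "dy": 0, "dz": 0.5, "ax": 0, "ay": 0, "az": 0, "fingers": 1},
  {"dx": 0, "dy": 0, "dz": 1, "ax": 0, "ay": 0, "az": 0, "fingers": 1},
  {"dx": 0, "dy": 0, "dz": 1.5, "ax": 0, "ay": 0, "az": 0, "fingers": 1},
  {"dx": 0, "dy": 0, "dz": 1.5, "ax": 0, "ay": 0, "az": 0, "fingers": 1},
  {"dx": 0, "dy": 0, "dz": 1.5, "ax": 0, "ay": 0, "az": 0, "fingers": 1},
  {"dx": 0, "dy": 0, "dz": 1.5, "ax": 0, "ay": 0, "az": 0, "fingers": 1},
  {"dx": 0, "dy": 0, "dz": 1.5, "ax": 0, "ay": 0, "az": 0, "fingers": 1},
  {"dx": 0, "dy": 0, "dz": 1.5, "ax": 0, "ay": 0, "az": 0, "fingers": 1},
])

```text
clock: 13.53
tcp_pos: [0.6209, 0.122, 0.0953]
orientation: [-0.715, 1.571, -2.377]
wrist_force: [-0.3, 0.7, 0.6]
opening: -0.0
```

```bash
python3 -c "
from ff import *
ff('15',0,-95.2,('11',),(205,250,175,225))"
```

```text
13.7333 [0.6209 0.122  0.0953] push 0.68 [0.14 0.67 0.38]
```

Emit:
jog_arm([
  {"dx": 0, "dy": 0, "dz": 0.5, "ax": 0, "ay": 0, "az": 0, "fingers": 1},
  {"dx": 0, "dy": 0, "dz": 1, "ax": 0, "ay": 0, "az": 0, "fingers": 1},
  {"dx": 0, "dy": 0, "dz": 1.5, "ax": 0, "ay": 0, "az": 0, "fingers": 1},
  {"dx": 0, "dy": 0, "dz": 1.5, "ax": 0, "ay": 0, "az": 0, "fingers": 1},
  {"dx": 0, "dy": 0, "dz": 1.5, "ax": 0, "ay": 0, "az": 0, "fingers": 1},
  {"dx": 0, "dy": 0, "dz": 1.5, "ax": 0, "ay": 0, "az": 0, "fingers": 1},
  {"dx": 0, "dy": 0, "dz": 1.5, "ax": 0, "ay": 0, "az": 0, "fingers": 1},
  {"dx": 0, "dy": 0, "dz": 1.5, "ax": 0, "ay": 0, "az": 0, "fingers": 1},
])

```text
clock: 14.4
tcp_pos: [0.6207, 0.1205, 0.0953]
orientation: [-0.708, 1.571, -2.369]
wrist_force: [0.1, 1.2, 0.4]
opening: 0.0001
```

```bash
python3 -c "
from ff import *
ff('16',0,-95.2,('11',),(205,250,175,225))
f=grab_frame('top');cv2.imwrite('pics/top16.png',cv2.resize(f['pixels'][110:170,250:310,::-1],None,fx=8,fy=8,interpolation=2))"
```

```text
14.6 [0.6207 0.1205 0.0953] push 0.95 [-0.04  0.96  1.1 ]
```

View pics/top16.png

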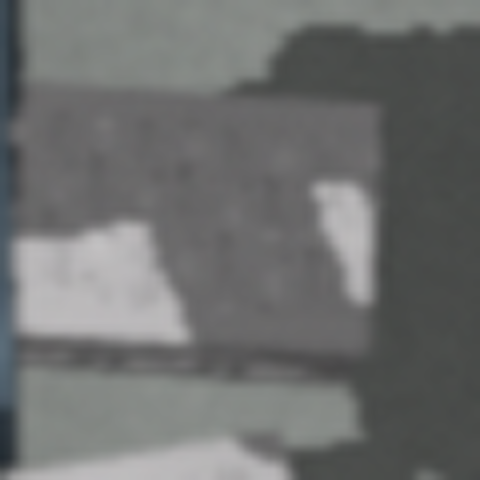

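Emit:
jog_arm([
  {"dx": 0, "dy": 0, "dz": 0.3, "ax": 0, "ay": 0, "az": 0, "fingers": 1},
  {"dx": 0, "dy": 0, "dz": 0.6, "ax": 0, "ay": 0, "az": 0, "fingers": 1},
  {"dx": 0, "dy": 0, "dz": 0.9, "ax": 0, "ay": 0, "az": 0, "fingers": 1},
  {"dx": 0, "dy": 0, "dz": 1.2, "ax": 0, "ay": 0, "az": 0, "fingers": 1},
  {"dx": 0, "dy": 0, "dz": 1.2, "ax": 0, "ay": 0, "az": 0, "fingers": 1},
  {"dx": 0, "dy": 0, "dz": 1.2, "ax": 0, "ay": 0, "az": 0, "fingers": 1},
  {"dx": 0, "dy": 0, "dz": 1.2, "ax": 0, "ay": 0, "az": 0, "fingers": 1},
  {"dx": 0, "dy": 0, "dz": 1.2, "ax": 0, "ay": 0, "az": 0, "fingers": 1},
])

```text
clock: 15.32
tcp_pos: [0.6206, 0.1193, 0.0953]
orientation: [-0.802, 1.571, -2.463]
wrist_force: [-0.8, 1.2, 0.5]
opening: -0.0001
```

```bash
python3 -c "
from ff import *
ff('17',0,-95.2,('11',),(205,250,175,225))"
```

```text
15.5167 [0.6206 0.1193 0.0953] push 1.07 [-0.23  1.09  0.3 ]
```

Emit:
jog_arm([
  {"dx": 0, "dy": 0, "dz": 0.3, "ax": 0, "ay": 0, "az": 0, "fingers": 1},
  {"dx": 0, "dy": 0, "dz": 0.6, "ax": 0, "ay": 0, "az": 0, "fingers": 1},
  {"dx": 0, "dy": 0, "dz": 0.9, "ax": 0, "ay": 0, "az": 0, "fingers": 1},
  {"dx": 0, "dy": 0, "dz": 1.2, "ax": 0, "ay": 0, "az": 0, "fingers": 1},
  {"dx": 0, "dy": 0, "dz": 1.2, "ax": 0, "ay": 0, "az": 0, "fingers": 1},
  {"dx": 0, "dy": 0, "dz": 1.2, "ax": 0, "ay": 0, "az": 0, "fingers": 1},
  {"dx": 0, "dy": 0, "dz": 1.2, "ax": 0, "ay": 0, "az": 0, "fingers": 1},
  {"dx": 0, "dy": 0, "dz": 1.2, "ax": 0, "ay": 0, "az": 0, "fingers": 1},
])

```text
clock: 16.18
tcp_pos: [0.6206, 0.1191, 0.0953]
orientation: [2.957, 1.569, 1.296]
wrist_force: [0.7, 6.0, -0.1]
opening: -0.0001
```

```bash
python3 -c "
from ff import *
ff('18',0,-95.2,('11',),(205,250,175,225))
f=grab_frame('top');cv2.imwrite('pics/top18.png',cv2.resize(f['pixels'][110:170,250:310,::-1],None,fx=8,fy=8,interpolation=2))"
```

```text
16.3833 [0.6206 0.1191 0.0953] push 5.91 [ 0.4   5.9  -0.22]
```

View pics/top18.png

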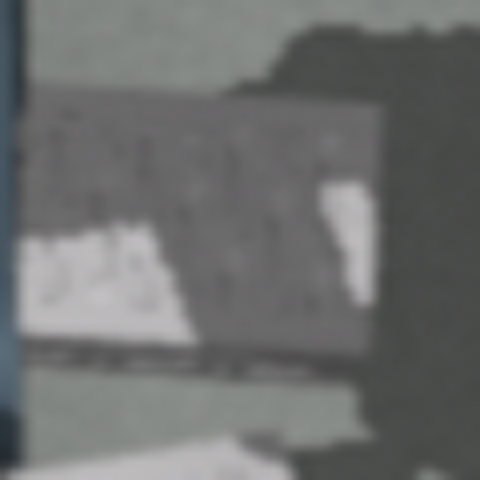

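View pics/cmp18.png

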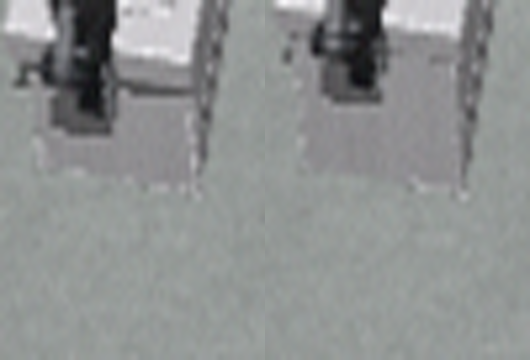

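Pan_a's lid is home: the force rose sharply to 5.9 N, the finger stopped, and the pan did not move. Retreating.

Emit:
jog_arm([
  {"dx": 0, "dy": 0, "dz": -5, "ax": 0, "ay": 0, "az": 0, "fingers": 1},
  {"dx": 0, "dy": 0, "dz": -15, "ax": 0, "ay": 0, "az": 0, "fingers": 1},
  {"dx": 0, "dy": 0, "dz": -27, "ax": 0, "ay": 0, "az": 0, "fingers": 1},
  {"dx": -5, "dy": 0, "dz": -35, "ax": 0, "ay": 0, "az": 0, "fingers": 1},
  {"dx": -25, "dy": 0, "dz": -37, "ax": 0, "ay": 0, "az": 0, "fingers": 1},
  {"dx": -60, "dy": 0, "dz": -37, "ax": 0, "ay": 0, "az": 0, "fingers": 1},
  {"dx": -95, "dy": 0, "dz": -37, "ax": 0, "ay": 0, "az": 0, "fingers": 1},
  {"dx": -120, "dy": 0, "dz": -37, "ax": 0, "ay": 0, "az": 0, "fingers": 1},
])

```text
clock: 17.1
tcp_pos: [0.6247, 0.1561, 0.2189]
orientation: [1.637, 1.568, -0.023]
wrist_force: [0.8, -0.5, 0.8]
opening: -0.0
```

Emit:
jog_arm([
  {"dx": -10, "dy": 0, "dz": -5, "ax": 0, "ay": 0, "az": 0, "fingers": 1},
  {"dx": -20, "dy": -10, "dz": -10, "ax": 0, "ay": 0, "az": 0, "fingers": 1},
  {"dx": -30, "dy": -30, "dz": -15, "ax": 0, "ay": 0, "az": 0, "fingers": 1},
  {"dx": -40, "dy": -55, "dz": -25, "ax": 0, "ay": 0, "az": 0, "fingers": 1},
  {"dx": -50, "dy": -80, "dz": -35, "ax": 0, "ay": 0, "az": 0, "fingers": 1},
  {"dx": -60, "dy": -105, "dz": -45, "ax": 0, "ay": 0, "az": 0, "fingers": 1},
  {"dx": -60, "dy": -125, "dz": -50, "ax": 0, "ay": 0, "az": 0, "fingers": 1},
  {"dx": -60, "dy": -130, "dz": -50, "ax": 0, "ay": 0, "az": 0, "fingers": 1},
])

```text
clock: 17.77
tcp_pos: [0.4952, 0.2186, 0.2746]
orientation: [-1.581, 1.568, 3.044]
wrist_force: [0.7, -0.3, -0.2]
opening: -0.0002
```

```bash
python3 -c "
from look import *
for n in('top','side'):
    f=grab_frame(n);pickle.dump(f,open(f'pics/{n}20.pkl','wb'));cv2.imwrite(f'pics/{n}20.png',cv2.resize(f['pixels'][:,:,::-1],(800,600)))
s=observe();print(s['clock'],s['tcp_pos'],s['wrist_force'])"
```

```text
17.8667 [0.49720846 0.21722612 0.27431351] [0.23522895 0.67339226 0.21285758]
```

View pics/top20.png

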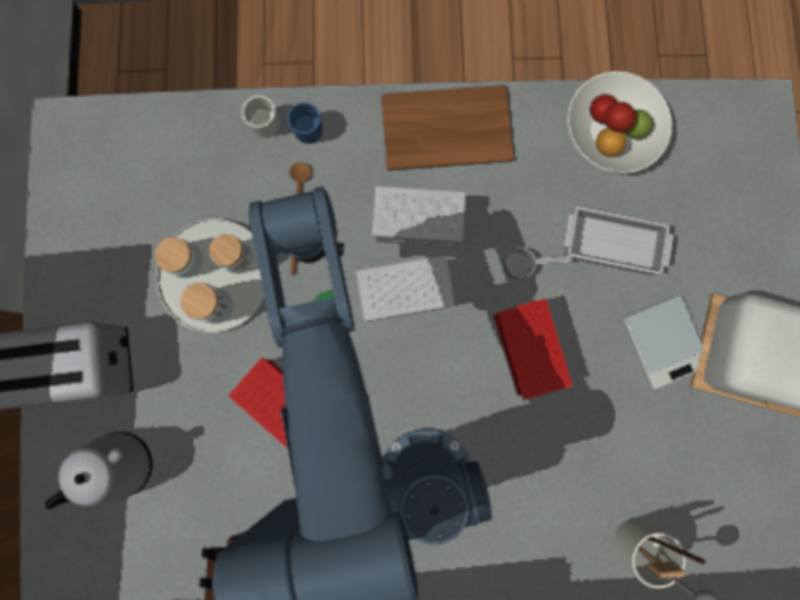

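View pics/side20.png

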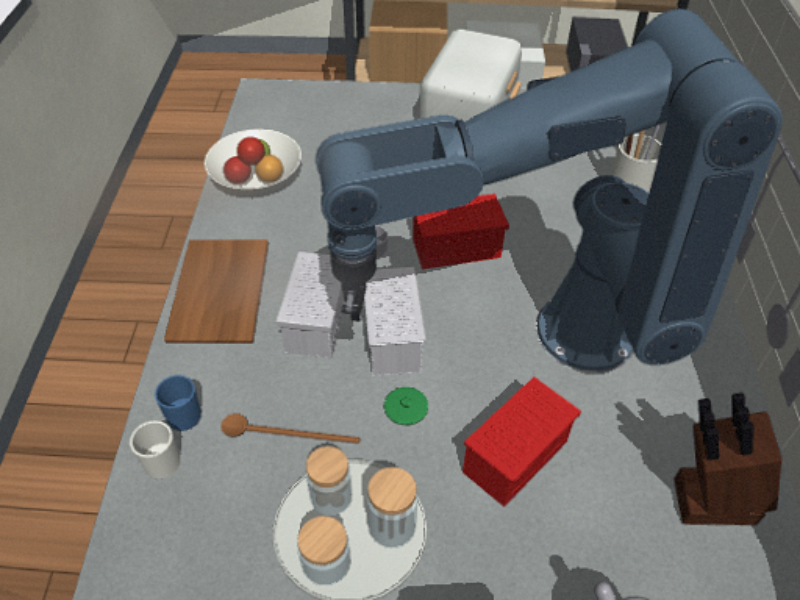

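Both lids look closed in these views. As a last check I'll measure the total length of each top, which should be about 206 mm when closed, and the pan positions.

```bash
python3 - <<'E'
from h import *
for n in("top",):
    f=pickle.load(open(f"pics/{n}20.pkl","rb")); P,r,C=cloud(f)
    z=P[...,2]; m=(f["range_z"]>0)&(P[...,0]>.25)&(P[...,0]<.8)&(np.abs(P[...,1])<.22)
    mk=(m&(z>.106)&(z<.122)).astype(np.uint8)
    k,lab,st,ce=cv2.connectedComponentsWithStats(mk)
    for i in range(1,k):
        if st[i,4]<300: continue
        W=onplane(r,C,.114)[lab==i][:,:2].astype(np.float32)
        print(st[i],cv2.minAreaRect(W))
        print(cv2.boxPoints(cv2.minAreaRect(W)).round(4).tolist())
v=[cv2.resize(pickle.load(open(f"pics/top{t}.pkl","rb"))["pixels"][110:210,215:315,::-1],None,fx=4,fy=4,interpolation=2) for t in (0,20)]
cv2.imwrite("pics/end.png",np.hstack(v))
E
```

```text
[ 239  119   58   36 1751] ((0.6094267964363098, 0.0035771355032920837), (0.20457549393177032, 0.11805246770381927), 84.56829833984375)
[[0.5410000085830688, -0.09269999712705612], [0.6585000157356262, -0.10379999876022339], [0.6779000163078308, 0.0997999981045723], [0.5602999925613403, 0.11100000143051147]]
[ 229  164   61   42 1808] ((0.4372066557407379, 0.039613381028175354), (0.11676400899887085, 0.20531755685806274), 8.261710166931152)
[[0.36469998955726624, 0.13279999792575836], [0.39419999718666077, -0.07039999961853027], [0.5097000002861023, -0.053599998354911804], [0.48019999265670776, 0.14959999918937683]]
[318 196  17  40 394] ((0.3189021646976471, -0.1942386031150818), (0.13794775307178497, 0.05113055557012558), 0.4668590724468231)
[[0.24969999492168427, -0.16920000314712524], [0.2500999867916107, -0.22040000557899475], [0.3880999982357025, -0.219200000166893], [0.38769999146461487, -0.1680999994277954]]
```

View pics/end.png

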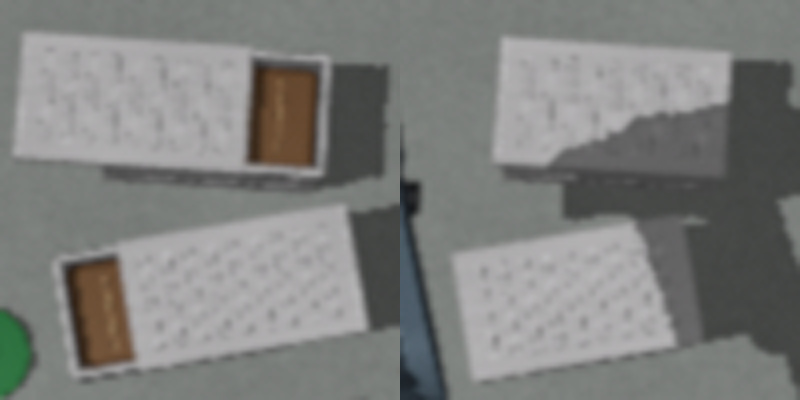

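```bash
python3 -c "
from station import *
s=observe();print(s['joint_velocities'].round(3));print(sign_off())"
```

```text
[-0.03   0.034 -0.037 -0.004 -0.01  -0.005]
the job is handed in; nothing more can be done
None
```

I pushed both lids home with the shut fingertips, pan_b (nearer row) first and then pan_a (farther row). The job was handed in at about 18 s with the gripper raised clear and touching nothing.

- **Lids home:** each lid stopped with a sharp rise in force, about 5 N on pan_b and 5.9 N on pan_a. Both are well above the lids' rubbing resistance. The final top view shows no loaf, and the closed tops measure about 205 mm long against 206 mm nominal.
- **Pans:** neither shifted by more than the images can resolve, about 2 mm. One side-view comparison part-way through pan_b's push suggested it might have slid about 2 mm. The top view taken before and after shows no such shift.
- **Other objects:** everything else looks undisturbed in the final views, but I did not measure the other objects. The arm hid part of the green lid and the spoon in the top view; both look in place in the side view.
- **Arm at hand-in:** the last reading still showed a slight settling motion of the joints, at most 0.04 rad/s.

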